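# Snap the cover back on the tin press and start it

### The job

The tin press has come back from wash-down with its operator panel open. Take the cover plate by its handle and put it on the sloping panel, display slot uppermost, and press it down gently and evenly, stud by stud, without cocking or forcing it, until all four snap studs have clicked through and it lies fully home. Then let go and wake the press with its three keys, one at a time from left to right (stop, reset, start), each pushed fully down and let up again; leave the other things on the table where they are.

Things in the scene. Friction and masses are not known exactly. Their poses are not given: they have to be found in the camera images.
- cover: Loose cover plate, 0.2 to 0.35 kg: aluminium sheet 128 (x) x 206 (y) x 4 mm (z), a pull handle on its upper face, a round 11 mm hole near each corner, three 24 mm square key windows in a row at x = -34 mm, a display slot 26 x 86 mm at x = +36 mm. Origin: centre of the underside. x to the display-slot edge (goes uppermost on the panel), y left, z out of the handle side. Starts flat, handle up.
- cover_grip (a point): Centre of the straight bar of the cover's steel handle, at x = +2, y = 0, z = +36 mm from the cover's origin, axes as the cover. The bar runs along y, 94 mm long, 10 mm wide (x), 12 mm high (z), on a leg at each end; 26 mm of free height between sheet and bar.
- press: Tin press: white bench machine, 220 (x) x 236 (y) x 106 mm high, plus a post and press head up to 0.24 m on its back half; fixed to the table. Origin: centre of its footprint on the table; x away from the robot, y left. The open panel slopes 30 degrees on its front half; the head does not overhang it.
- panel_seat (a point): Where the cover's origin lies when the cover is fully home. Axes of the panel: x up the slope, y left, z square off the panel, 30 degrees from vertical, leaning to the robot. It is 10 mm off the face of the panel's dark sheet; the cover lies on the shoulders of the four studs only.
- panel: The dark steel panel sheet with its four white studs (124 x 214 mm, fixed on the press). Origin: centre of the sheet's back, axes as panel_seat, which lies at z = +12 mm. Over 65 N of the cover on it, blows included, is forcing: driving all studs home at once by the handle does that, a slow push beside one stud, stopped at 15 to 22 N, does not.
- seat_far_left (a point): Upper left snap stud: centre of its white shoulder, 15 mm across, that carries the cover; x = +53, y = +85 mm from panel_seat, axes as there. Over the shoulder stands a 6.6 mm pin with a tapered nose, 19.5 mm high. Two spring barbs (to +y and -y) flare from the nose down to 16 mm width, 4.5 mm above the shoulder.
- seat_far_right (a point): Upper right snap stud: centre of its white shoulder, 15 mm across, that carries the cover; x = +53, y = -85 mm from panel_seat, axes as there. As the others: a cover set loosely over the noses rests on the barbs, its underside about 8 to 11 mm above the shoulders.
- seat_near_left (a point): Lower left snap stud: centre of its white shoulder, 15 mm across, that carries the cover; x = -53, y = +85 mm from panel_seat, axes as there. As the others: pushed with about 5 to 16 N on the cover beside the stud, the hole goes over the barbs and snaps down on the shoulder.
- seat_near_right (a point): Lower right snap stud: centre of its white shoulder, 15 mm across, that carries the cover; x = -53, y = -85 mm from panel_seat, axes as there. As the others: after the snap the barbs spring out over the cover and hold it down; the cover is then firm and the push rises steeply.
- hole_far_left (a point): Centre, on the underside, of the cover's 11 mm hole for the upper left stud; x = +53, y = +85 mm from the cover's origin, axes as the cover.
- hole_far_right (a point): Centre, on the underside, of the cover's 11 mm hole for the upper right stud; x = +53, y = -85 mm from the cover's origin, axes as the cover.
- hole_near_left (a point): Centre, on the underside, of the cover's 11 mm hole for the lower left stud; x = -53, y = +85 mm from the cover's origin, axes as the cover.
- hole_near_right (a point): Centre, on the underside, of the cover's 11 mm hole for the lower right stud; x = -53, y = -85 mm from the cover's origin, axes as the cover.
- key_left_top (a point): Centre of the top of the left (stop) key, a grey 16 mm square spring key in the lower half of the panel, as seen from the robot; axes as panel_seat, pressed along -z. Its top stands 14 mm above the seat plane, 10 mm above the upper face of a fully seated cover. The keys are 45 mm apart.
- key_left (a joint): Travel of the left key in m: 0 up, 0.005 fully down; 2 N to start, 5 N fully down, springs back.
- key_mid_top (a point): Centre of the top of the middle (reset) key, a grey 16 mm square spring key in the lower half of the panel, as seen from the robot; axes as panel_seat, pressed along -z. Its top stands 14 mm above the seat plane, 10 mm above the upper face of a fully seated cover. The keys are 45 mm apart.
- key_mid (a joint): Travel of the mid key in m: 0 up, 0.005 fully down; 2 N to start, 5 N fully down, springs back.
- key_right_top (a point): Centre of the top of the right (start) key, a grey 16 mm square spring key in the lower half of the panel, as seen from the robot; axes as panel_seat, pressed along -z. Its top stands 14 mm above the seat plane, 10 mm above the upper face of a fully seated cover. The keys are 45 mm apart.
- key_right (a joint): Travel of the right key in m: 0 up, 0.005 fully down; 2 N to start, 5 N fully down, springs back.
- tin: Bystander to be left alone: closed gold tin, 66 mm across, 22 mm high, left of the press; origin at the centre of its underside.
- lid_a: Bystander to be left alone: loose gold tin lid, 69 mm across, 7 mm high, beyond the cover; origin at the centre of its underside.
- lid_b: Bystander to be left alone: loose gold tin lid, 69 mm across, 7 mm high, between press and blue tins; origin at the centre of its underside.
- spoon: Bystander to be left alone: filling spoon, 165 x 35 x 11 mm, lying along its x, right of the cover; origin at the centre of its underside.
- jar: Bystander to be left alone: plastic sample jar with a screw cap, 69 mm across, 75 mm high, right of the cover; origin at the centre of its underside.

How it is judged:
By the outcome, as a careful person would: the job done as asked, in the order asked, and still so for the second after the job is handed in, with the robot touching nothing.
It also fails if it takes over 67 s, if anything falls off the work surface, if the arm or the gripper's body presses on something with over 40 N, if the wrist force passes 120 N, or if a joint passes its speed limit or range.

### The arm

A 7-joint arm with a two-finger parallel gripper is mounted at the origin on a cart in front of the work surface, level with it; the furniture and walls round the work are solid. World frame = base frame: x ahead of the robot, y to its left, z up, the work surface at z = 0. Lengths are in m, angles in rad, forces in N, time in s.
With the tool pointing down it reaches from about 0.4 to 0.85 m from the base axis. Payload 10.4 kg.
Tool frame: the origin (TCP) lies midway between the tips of the shut fingers; the grasp point (between the pads) lies 19 mm behind it (r.grasp_offset is the distance from the TCP to the grasp point, in m); x points along the fingers, y is the direction in which the jaws open and shut, and the axes are right-handed (so a half turn about x gives the same grasp; the last joint's range is limited). The gripper opens to 87 mm and grips with 3 to 60 N. Pads are 19 mm wide; open, the fingers measure 117 mm over their backs; the gripper's body (75 mm by 190 mm) begins 51 mm behind the grasp point.
Start: joints at [1.134, 0.332, -0.065, 1.46, 0.022, 1.35, -0.088], TCP at [0.251, -0.572, 0.223] pointing down, gripper open.
Joint ranges: [-2.6, 2.6], [-0.5, 2.12], [-1.47, 1.34], [0.16, 2.42], [-1.27, 4.41], [0.06, 2.06], [-2.6, 2.6]. Speed limits (rad/s): [2.22, 2.22, 2.79, 2.79, 3.14, 3.14, 3.14].

### API

Orientations are given as a unit quaternion [x, y, z, w].
In Python, from bench import r, vision, close_job gives the robot as it stands. The module is installed in compiled form; this text tells all that it offers.
- The arm moves only by the shell command python3 -m pendant 'ROWS' [OPENING] [FORCE]. ROWS is text: rows parted by semicolons, each of 6 numbers parted by spaces: the shift along the tool's x, y, z in units of 0.25 m (1.0 is 0.25 m), then the turn, a rotation vector about the tool's x, y, z in units of 1.5 rad (1.0 is 1.5 rad). A call has 1 to 8 rows; each row is the pose to reach, as a shift and turn from the pose commanded when the call began, along the tool's axes at that moment; what a row does not reach only later rows make up. A row lasts 1/10 s, in which the tool goes at most 50 mm and 8.59 degrees, less where a joint would pass 70% of its speed; a pose out of reach is approached as far as the arm can. A call with a number of a shift or a turn outside -1 to 1 is refused whole. A call with a gripper value outside its range is refused whole. OPENING is the gripper command: -1 is shut, 1 is fully open, values between are in proportion, set as the call begins (- or left out, the last holds). The fingers move at their own pace and stop on an object; FORCE is the grip in N (left out, the last holds). Time passes only in rows, so rows that repeat a pose let the fingers close. It gives the time, the measured TCP pose, the force and the opening at its end, in the units of the state.
- r.read_state(): the state, without advancing time (a new reading comes with each control period).
- vision.camera(name): name is "scene" or "top"; returns (picture, depth): 384x512x3 uint8, blue, green, red; 384x512 float32, m along the optical axis (not along the pixel's ray), 0 where there is no reading.
- vision.get_calibration(name): a dict with "camera_matrix" (3x3 intrinsics, pixels), "rvec" (rotation vector, rad) and "tvec" (3), from world to camera coordinates, as OpenCV has them. Camera axes: x right, y down, z forward; pixel columns grow to the right and rows downward; lengths in m; the calibration is good to about 2 mm. A picture is of the moment at which its call begins. get_calibration takes no time and is no camera call.
- close_job(): hands the job in, once; it reports no verdict.
The state is a dict: "time": time; "joint_positions": joint angles; "joint_vel": joint speeds; "joint_torque": joint torques, N m; "ee_pos": TCP position; "eef_rot": TCP orientation; "ft_force": force on the tool from outside, world axes, zero at the start; "torque": the same for the moment, N m; "width": finger opening in m.
Only numpy, scipy, OpenCV 4.12 (cv2) and the standard library are available. Lean on these libraries where they do the work, as an engineer would, in place of code of your own. Each camera call takes 0.05 s, during which the arm holds its last target. There are 200 camera calls.

## Working session

There is one attempt and no reset: what is moved stays moved. The work goes in short steps, Python scripts to look and compute and a shell command to move; the robot and the scene stay as the last step left them, time stands still between calls to the robot, and variables do not carry over. Pictures are saved under pics/ and viewed, about 8 in all and at most 12, crops included, and the job is handed in when it is done.

```bash
mkdir -p pics; cat > h.py <<'E'
import numpy as np,cv2
from scipy.spatial.transform import Rotation as R
from bench import r,vision
def cal(n):
    c=vision.get_calibration(n);K=np.array(c["camera_matrix"]);M=cv2.Rodrigues(np.array(c["rvec"],float))[0];t=np.array(c["tvec"],float).ravel();return K,M,t
def cloud(n,d):
    K,M,t=cal(n);v,u=np.indices(d.shape);p=np.stack([(u-K[0,2])/K[0,0]*d,(v-K[1,2])/K[1,1]*d,d],-1)
    return (p-t)@M
def ray(n,uv,p0,nrm):
    K,M,t=cal(n);uv=np.atleast_2d(uv).astype(float);d=np.c_[(uv-K[[0,1],[2,2]])/K[[0,1],[0,1]],np.ones(len(uv))]@M;o=-M.T@t
    s=((p0-o)@nrm)/(d@nrm);return o+d*s[:,None]
def proj(n,P):
    K,M,t=cal(n);q=np.atleast_2d(P)@M.T+t;q=q@K.T;return q[:,:2]/q[:,2:]
E
python3 - <<'E'
from h import *
for n in("scene","top"):
    im,d=vision.camera(n);cv2.imwrite(f"pics/{n}0.png",im);np.savez(f"{n}0.npz",im=im,d=d)
    K,M,t=cal(n);print(n,K.tolist(),(-M.T@t).round(3),M.round(2).tolist())
print(r.read_state())
E
```

```text
scene [[362.494953932782, 0.0, 256.3701337116763], [0.0, 362.494953932782, 197.97633142302448], [0.0, 0.0, 1.0]] [0.113 0.893 0.694] [[-0.92, -0.4, -0.01], [-0.19, 0.46, -0.87], [0.35, -0.79, -0.5]]
top [[381.0605244637704, 0.0, 256.3396254216624], [0.0, 381.0605244637704, 191.50836682587558], [0.0, 0.0, 1.0]] [ 0.505 -0.08   1.349] [[-0.01, -1.0, 0.0], [-1.0, 0.01, -0.03], [0.03, -0.0, -1.0]]
{'time': 0.1, 'joint_positions': array([ 1.13441278,  0.33278998, -0.06468288,  1.46083615,  0.0216289 ,
        1.34985483, -0.08849491]), 'joint_vel': array([-0.00103865, -0.00118093,  0.00147976, -0.00371921,  0.00048266,
       -0.00026748,  0.00109702]), 'joint_torque': array([ 8.50250926e-04, -6.24544072e+01,  2.42927251e-02, -3.90722108e+01,
       -6.14324352e-02,  3.65327031e-02,  6.42046416e-05]), 'ee_pos': array([ 0.25114909, -0.57196946,  0.22185524]), 'eef_rot': array([-0.69191008, -0.14566325,  0.69214186, -0.14485267]), 'ft_force': array([ 0.57336266,  0.3254591 , -0.73837649]), 'torque': array([ 0.02569076, -0.01511636,  0.05178453]), 'width': 0.08705088805168272}
```

View pics/scene0.png

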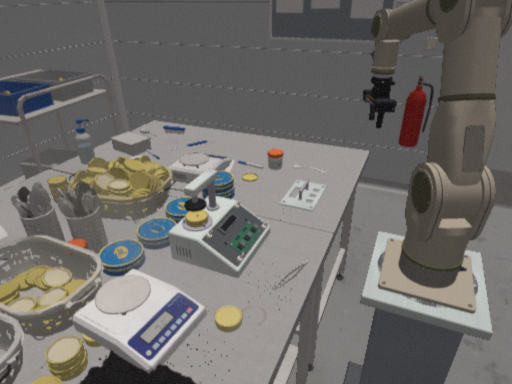

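View pics/top0.png

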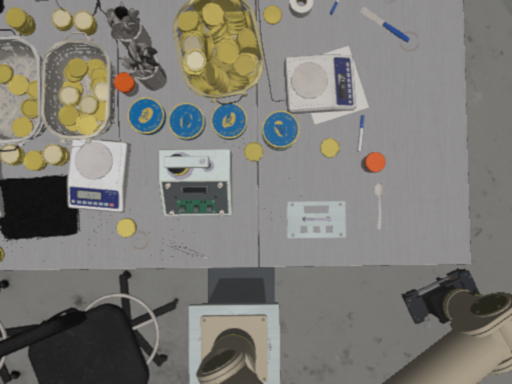

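Top view: cover at about (316,219), slot side toward +x; press panel at about (195,197). Next, enlarged crops.

```bash
python3 - <<'E'
from h import *
im=np.load("top0.npz")["im"];d=np.load("top0.npz")["d"]
a=cv2.resize(im[140:225,150:242],None,fx=7,fy=7,interpolation=cv2.INTER_CUBIC)[:, :400*2]
b=cv2.resize(im[195:245,278:352],None,fx=7,fy=7,interpolation=cv2.INTER_CUBIC)
cv2.imwrite("pics/c1.png",a);cv2.imwrite("pics/c2.png",b)
P=cloud("top",d)
np.set_printoptions(suppress=True,linewidth=200)
print("cover z",P[200:240:4,290:345:6,2].round(3))
print("panel z",P[178:218:3,162:232:6,2].round(3))
print((d==0).mean(), P[250,300],P[230,260])
E
```

```text
cover z [[-0.001 -0.001  0.    -0.005  0.002 -0.002 -0.004 -0.    -0.007 -0.003]
 [ 0.004  0.002  0.003  0.007  0.003  0.004  0.004  0.006  0.008  0.005]
 [ 0.003  0.006  0.005 -0.    -0.     0.005  0.002  0.009  0.001  0.004]
 [ 0.009  0.007  0.005 -0.004  0.001 -0.003  0.003  0.004  0.001  0.007]
 [ 0.002  0.002  0.004  0.005  0.005 -0.001  0.006  0.002  0.003  0.001]
 [ 0.007  0.006  0.006  0.047  0.039  0.043  0.038  0.002  0.002  0.001]
 [ 0.004  0.009  0.006  0.006  0.002 -0.001  0.003  0.003  0.003  0.005]
 [ 0.005  0.003 -0.     0.003 -0.004 -0.001 -0.007 -0.003  0.005  0.004]
 [ 0.007  0.006 -0.001  0.004  0.001  0.006  0.001 -0.005  0.003  0.004]
 [ 0.004  0.005  0.006  0.002  0.004  0.007  0.002  0.001  0.002 -0.001]]
panel z [[ 0.105  0.108  0.105  0.108  0.103  0.109  0.107  0.106  0.112  0.111  0.104  0.106]
 [ 0.103  0.104  0.105  0.1    0.101  0.103  0.105  0.106  0.107  0.104  0.109  0.099]
 [ 0.105  0.112  0.104  0.103  0.099  0.1    0.1    0.097  0.098  0.092  0.106  0.089]
 [ 0.092  0.122  0.092  0.089  0.1    0.1    0.108  0.106  0.093  0.094  0.097  0.089]
 [ 0.
[... 259 characters left out ...]
0.072  0.072  0.07   0.071  0.068  0.074  0.067  0.072  0.069  0.07   0.07   0.067]
 [ 0.062  0.066  0.063  0.064  0.073  0.07   0.067  0.074  0.072  0.065  0.066  0.062]
 [ 0.055  0.061  0.061  0.061  0.065  0.065  0.061  0.064  0.062  0.059  0.059  0.063]
 [-0.003  0.053  0.053  0.082  0.058  0.058  0.071  0.057  0.084  0.051  0.055  0.053]
 [ 0.001  0.048  0.045  0.078  0.05   0.051  0.072  0.05   0.076  0.047  0.058  0.047]
 [-0.003  0.041  0.043  0.04   0.04   0.035  0.037  0.038  0.034  0.037  0.071  0.035]
 [-0.001  0.001  0.003  0.002  0.001 -0.002  0.004 -0.002  0.003  0.001  0.001 -0.002]]
0.003936767578125 [ 0.33940206 -0.2378342   0.00384248] [ 0.41093214 -0.09808771 -0.00079258]
```

View pics/c1.png

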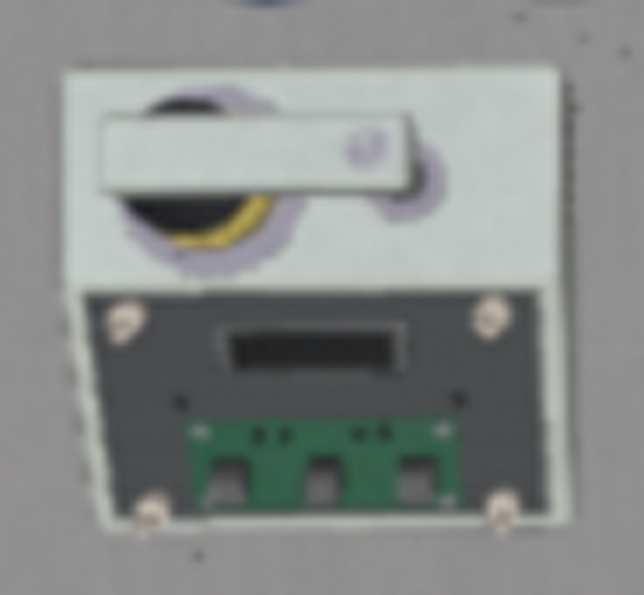

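View pics/c2.png

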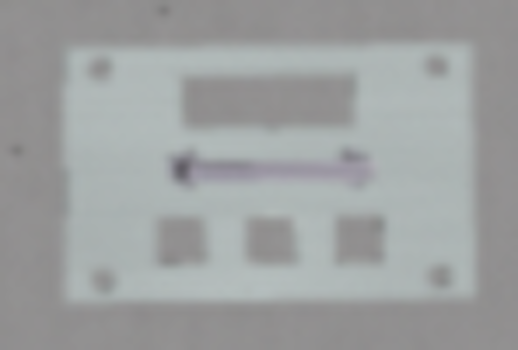

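Panel in crop 1: dark sheet corners about (85,290),(540,290),(550,515),(115,515); studs at (125,320),(492,316),(152,510),(503,508). Cover in crop 2: holes at (100,68),(437,66),(104,280),(441,277); bar y≈170.

```bash
cat > meas.py <<'E'
from h import *
np.set_printoptions(suppress=True,linewidth=200,precision=4)
def cover(f="top0.npz"):
    im=np.load(f)["im"];b=im[195:245,278:352]
    g=cv2.cvtColor(b,cv2.COLOR_BGR2GRAY);big=cv2.resize(g,None,fx=8,fy=8,interpolation=cv2.INTER_CUBIC)
    th,m=cv2.threshold(big,0,255,cv2.THRESH_OTSU)
    c=max(cv2.findContours(m,0,2)[0],key=cv2.contourArea)
    pts=(c[:,0]+.5)/8-.5+[278,195]
    W=ray("top",pts,np.array([0,0,.004]),np.array([0,0,1.]))
    q=cv2.minAreaRect((W[:,:2]*1000).astype(np.float32));print("cover th",th,q)
    # handle: not-grey pinkish
    P=cloud("top",np.load(f)["d"]);s=P[195:245,278:352].reshape(-1,3);s=s[(s[:,2]>.03)&(s[:,2]<.055)]
    print("bar",len(s),s.mean(0),s.min(0),s.max(0),s[:,2].mean())
def panel():
    z=np.load("top0.npz");im=z["im"].astype(int);P=cloud("top",z["d"])
    for n in("top","scene"):
        z=np.load(n+"0.npz");im=z["im"];P=cloud(n,z["d"]);g=cv2.cvtColor(im,cv2.COLOR_BGR2GRAY);hs=cv2.cvtColor(im,cv2.COLOR_BGR2HSV)
        x,y,h=P[...,0],P[...,1],P[...,2]
        roi=(x>.38)&(x<.56)&(y>.0)&(y<.3)&(h>.02)&(h<.13)
        dk=roi&(g<95)&(hs[...,1]<60)
        q=P[dk];
        n0=np.array([-.5,0,.866]);off=q@n0;o=np.median(off);i=abs(off-o)<.006
        A=np.c_[q[i][:,:2],np.ones(i.sum())];co=np.linalg.lstsq(A,q[i][:,2],rcond=None)[0]
        print(n,"dark",dk.sum(),i.sum(),"plane",co,"slope deg",np.degrees(np.arctan(np.hypot(*co[:2]))),"offset",o,"yaw",np.degrees(np.arctan2(co[1],co[0])))
        mm=(dk.astype(np.uint8)*255);mm=cv2.morphologyEx(mm,cv2.MORPH_CLOSE,np.ones((7,7)))
        c=max(cv2.findContours(mm,0,2)[0],key=cv2.contourArea)[:,0].astype(float)
        W=ray(n,c,n0*o,n0);ex=np.array([.866,0,.5]);uv=np.c_[W@ex,W[:,1]]
        rc=cv2.minAreaRect((uv*1000).astype(np.float32));print(" rect (slope,y)",rc, "ctr world",(rc[0][0]*ex+np.array([0,rc[0][1],0])+n0*o*1000))
cover();panel()
E
python3 meas.py
```

```text
cover th 161.0 ((446.88092041015625, -295.70172119140625), (207.16226196289062, 129.17462158203125), 89.85293579101562)
bar 84 [ 0.449  -0.2952  0.0407] [ 0.4449 -0.3421  0.0349] [ 0.4531 -0.2489  0.0478] 0.04072237174813864
top dark 1104 903 plane [ 0.5768 -0.0027 -0.2303] slope deg 29.977127531696087 offset -0.19949543059252633 yaw -0.2701392212556891
 rect (slope,y) ((481.97076416015625, 117.9873275756836), (207.58900451660156, 96.80201721191406), 89.79255676269531) ctr world [517.1344 117.9873  68.2223]
scene dark 1219 972 plane [ 0.5747 -0.004  -0.2259] slope deg 29.885243583187133 offset -0.19704663215000398 yaw -0.3981993762645636
 rect (slope,y) ((486.26812744140625, 120.85221862792969), (108.32539367675781, 207.8176727294922), 0.11810827255249023) ctr world [519.6315 120.8522  72.4917]
```

```bash
cat > stud.py <<'E'
from h import *
np.set_printoptions(suppress=True,linewidth=200,precision=4)
seat0=np.array([.515,.12,.082]);ex=np.array([.866,0,.5]);ez=np.array([-.5,0,.866])
S=[(53,85),(53,-85),(-53,85),(-53,-85)]
def cents(n,seat,h=.006,w=6):
    im=np.load(n+"0.npz")["im"].astype(float)
    out=[]
    for a,b in S:
        p=seat+ex*a/1000+ez*h+np.array([0,b/1000,0]);u=proj(n,p)[0];c=np.round(u).astype(int)
        out.append((u,c))
    return im,out
if __name__=="__main__":
    for n in("top","scene"):
        im,o=cents(n,seat0)
        print(n,[u.round(1).tolist() for u,c in o])
    im=np.load("scene0.npz")["im"];u=proj("scene",seat0)[0].astype(int);print(u)
    cv2.imwrite("pics/s1.png",cv2.resize(im[190:275,165:280],None,fx=6.5,fy=6.5,interpolation=cv2.INTER_CUBIC))
    im=np.load("top0.npz")["im"];hs=cv2.cvtColor(im,cv2.COLOR_BGR2HSV)
    for c,rr in((167.8,185.7),(220.2,185.1),(171.7,212.8),(221.8,212.5)):
        c=int(round(c));rr=int(round(rr));print(im[rr-3:rr+4,c-4:c+5].astype(int).tolist()[3]);print(hs[rr-4:rr+5,c-4:c+5,0].tolist())
E
python3 stud.py
```

```text
top [[166.4, 188.1], [218.9, 187.5], [170.2, 216.0], [220.6, 215.4]]
scene [[211.2, 233.9], [238.6, 204.3], [242.1, 257.4], [265.9, 224.8]]
[239 230]
[[88, 88, 86], [115, 118, 120], [135, 142, 148], [141, 150, 156], [148, 157, 164], [144, 153, 160], [101, 104, 107], [77, 75, 73], [78, 75, 73]]
[[80, 80, 45, 30, 30, 30, 60, 80, 83], [105, 90, 13, 15, 18, 15, 20, 105, 98], [100, 18, 16, 16, 17, 18, 18, 60, 105], [90, 15, 18, 18, 18, 17, 18, 105, 102], [90, 18, 16, 18, 17, 17, 15, 105, 108], [110, 12, 17, 18, 15, 17, 105, 102, 105], [105, 20, 19, 14, 20, 105, 105, 102, 102], [105, 110, 0, 0, 90, 102, 105, 102, 102], [102, 102, 105, 98, 100, 102, 105, 108, 102]]
[[82, 80, 78], [103, 106, 107], [133, 140, 145], [139, 147, 153], [149, 158, 165], [157, 165, 172], [131, 137, 141], [92, 92, 92], [78, 77, 74]]
[[66, 68, 68, 45, 48, 48, 60, 66, 70], [90, 100, 10, 21, 18, 18, 20, 100, 98], [98, 60, 15, 16, 17, 17, 19, 90, 110], [100, 23, 16, 18, 17, 17, 18, 0, 98], [105, 23, 18, 17, 17, 16, 18, 0, 98], [100, 15, 18, 16, 15, 18, 17, 90, 98], [102, 60, 16, 15, 15, 19, 90, 105, 98], [98, 100, 30, 1
[... 365 characters left out ...]
7, 18, 105, 102], [60, 15, 17, 16, 17, 18, 25, 80, 90], [45, 19, 17, 18, 20, 25, 39, 48, 53], [43, 23, 18, 17, 27, 34, 53, 45, 48], [30, 12, 17, 15, 15, 15, 15, 30, 30], [0, 0, 10, 10, 165, 0, 0, 0, 0]]
[[85, 86, 84], [118, 125, 129], [164, 174, 183], [163, 174, 182], [165, 175, 183], [152, 161, 168], [105, 108, 110], [82, 82, 79], [82, 81, 78]]
[[102, 102, 105, 98, 105, 102, 105, 105, 102], [102, 100, 90, 30, 15, 120, 90, 102, 102], [98, 30, 19, 16, 17, 15, 90, 102, 98], [100, 17, 17, 16, 17, 16, 20, 98, 96], [75, 19, 16, 17, 17, 17, 18, 90, 98], [60, 23, 18, 17, 16, 19, 36, 70, 60], [51, 30, 17, 16, 18, 24, 43, 55, 56], [45, 30, 18, 16, 16, 20, 38, 50, 50], [165, 0, 6, 13, 15, 0, 0, 0, 0]]
```

View pics/s1.png

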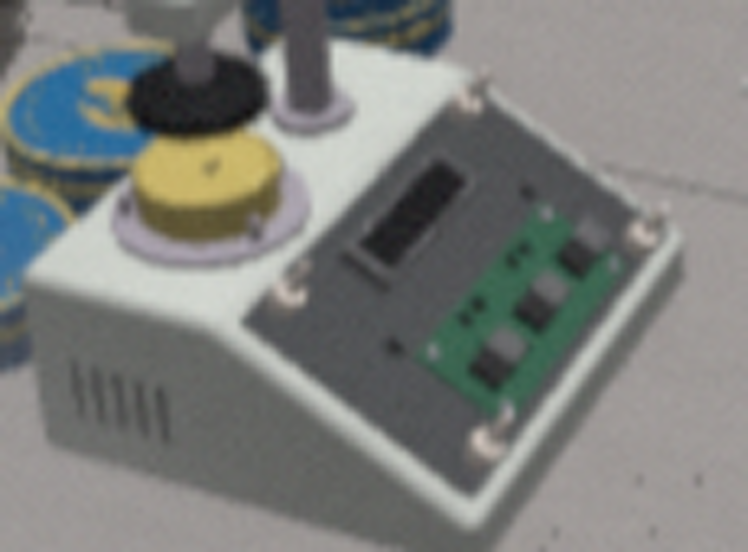

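```bash
cat > tri.py <<'E'
from stud import *
seeds={"top":[(167.6,185.7),(220,185.1),(171.5,212),(221.7,212)],"scene":[(165+290/6.5,190+289/6.5),(165+470/6.5,190+98/6.5),(165+490/6.5,190+437/6.5),(165+645/6.5,190+232/6.5)]}
C={}
for n in seeds:
    im=np.load(n+"0.npz")["im"];hs=cv2.cvtColor(cv2.resize(im,None,fx=4,fy=4,interpolation=cv2.INTER_CUBIC),cv2.COLOR_BGR2HSV)
    m=((hs[...,0]>6)&(hs[...,0]<28)&(hs[...,1]>11)&(hs[...,2]>112)).astype(np.uint8)
    C[n]=[]
    for s in seeds[n]:
        k=np.zeros_like(m);cv2.circle(k,(int(s[0]*4),int(s[1]*4)),20,1,-1)
        l,lab,st,ce=cv2.connectedComponentsWithStats(m*k);i=1+np.argmax(st[1:,4])
        C[n].append((ce[i]+.5)/4-.5);print(n,s,C[n][-1],st[i])
Pm=[];
for n in("top","scene"):
    K,M,t=cal(n);Pm.append(K@np.c_[M,t])
X=cv2.triangulatePoints(Pm[0],Pm[1],np.array(C["top"]).T,np.array(C["scene"]).T);X=(X[:3]/X[3]).T
print(X)
for n in C: print(n,"resid",(proj(n,X)-C[n]).round(2).tolist())
m=X.mean(0);print("mean",m,"slope len",np.linalg.norm((X[:2].mean(0)-X[2:].mean(0))),"width",X[0]-X[1],X[2]-X[3])
d=(X[:2].mean(0)-X[2:].mean(0));print("slope",np.degrees(np.arctan2(d[2],d[0])), "offset along n",m@ez)
E
python3 tri.py
```

```text
top (167.6, 185.7) [167.4332 185.2397] [661 730  22  27 425]
top (220, 185.1) [219.7415 184.6697] [870 728  22  26 442]
top (171.5, 212) [171.152  212.9764] [677 842  21  26 407]
top (221.7, 212) [221.2802 212.5618] [876 839  22  27 427]
scene (209.6153846153846, 234.46153846153845) [209.1809 234.1188] [825 920  26  31 443]
scene (237.30769230769232, 205.07692307692307) [237.3991 203.9219] [937 801  31  30 426]
scene (240.3846153846154, 257.2307692307692) [239.61   257.6801] [ 948 1017   26   29  449]
scene (264.2307692307692, 225.69230769230768) [263.9882 224.8843] [1045  886   25   28  402]
[[0.567  0.2025 0.1089]
 [0.5657 0.0317 0.1114]
 [0.4756 0.2027 0.0552]
 [0.4746 0.0327 0.0568]]
top resid [[0.09, 0.17], [0.22, 0.46], [0.06, 0.13], [0.1, 0.25]]
scene resid [[-0.25, -0.02], [-0.59, -0.03], [-0.19, -0.01], [-0.32, -0.0]]
mean [0.5207 0.1174 0.0831] slope len 0.1061403636211828 width [ 0.0012  0.1708 -0.0025] [ 0.001   0.17   -0.0016]
slope 30.69421568146973 offset along n -0.1884230258778569
```

```bash
cat > go.py <<'E'
from h import *
np.set_printoptions(suppress=True,linewidth=200,precision=4)
def frame(xt,yt):
    xt=np.array(xt,float);xt/=np.linalg.norm(xt);yt=np.array(yt,float);yt-=xt*(xt@yt);yt/=np.linalg.norm(yt)
    return np.c_[xt,yt,np.cross(xt,yt)]
def rel(p,M,cur=None):
    if cur is None:
        s=r.read_state();cur=(np.array(s["ee_pos"]),R.from_quat(s["eef_rot"]).as_matrix())
    p0,M0=cur;sh=M0.T@(np.array(p)-p0);rv=R.from_matrix(M0.T@M).as_rotvec()
    print("row",(sh/.25).round(4),(rv/1.5).round(4),"rows>=",round(np.linalg.norm(sh)/.05,1),round(np.degrees(np.linalg.norm(rv))/8.59,1))
yaw=np.radians(-.37)
ey=np.array([-np.sin(yaw),np.cos(yaw),0]);n0=np.array([-.5*np.cos(yaw),-.5*np.sin(yaw),.866]);exs=np.cross(ey,n0)
seat=np.array([.5207,.1174,.0831])
def onp(x,y,z): return seat+exs*x/1000+ey*y/1000+n0*z/1000
E
python3 - <<'E'
from go import *
s=r.read_state();print(R.from_quat(s["eef_rot"]).as_matrix())
for sg in(1,-1):
    M=frame([0,0,-1],[sg,-0.0026*sg,0]);rel([.449,-.2957,.12],M)
E
```

```text
[[-0.0006  0.4021 -0.9156]
 [ 0.0011 -0.9156 -0.4021]
 [-1.     -0.0012  0.0001]]
row [ 0.4081 -0.6931 -1.169 ] [-0.7696 -0.0004  0.0007] rows>= 7.1 7.7
row [ 0.4081 -0.6931 -1.169 ] [1.3248 0.0008 0.0005] rows>= 7.1 13.3
```

```bash
python3 -m pendant '0 -0.35 -0.58 -0.385 0 0;0 -0.35 -0.58 -0.385 0 0;0 -0.35 -0.58 -0.385 0 0;0 -0.35 -0.58 -0.385 0 0;0.2 -0.69 -1 -0.77 0 0;0.2 -0.69 -1 -0.77 0 0;0.3 -0.69 -1 -0.77 0 0;0.3 -0.69 -1 -0.77 0 0' 1
python3 - <<'E'
from go import *
M=frame([0,0,-1],[1,-0.0026,0]);rel([.449,-.2957,.07],M);rel([.449,-.2957,.016],M)
E
```

```text
time: 0.9
ee_pos: [0.4115, -0.3079, 0.1441]
eef_rot: [0.498, 0.505, -0.497, 0.501]
ft_force: [-0.3, -0.1, -0.0]
width: 0.0871
row [ 0.296   0.1513 -0.0459] [ 0.0089 -0.0029  0.0022] rows>= 1.7 0.1
row [ 0.512  0.152 -0.045] [ 0.0089 -0.0029  0.0022] rows>= 2.7 0.1
```

```bash
python3 -m pendant '0.1 0.15 -0.045 0.009 -0.003 0.002;0.296 0.15 -0.045 0.009 -0.003 0.002;0.296 0.15 -0.045 0.009 -0.003 0.002;0.296 0.15 -0.045 0.009 -0.003 0.002;0.296 0.15 -0.045 0.009 -0.003 0.002'
python3 - <<'E'
from go import *
M=frame([0,0,-1],[1,-0.0026,0]);rel([.449,-.2957,.016],M)
E
```

```text
time: 1.4
ee_pos: [0.449, -0.3037, 0.0756]
eef_rot: [-0.504, -0.493, 0.504, -0.499]
ft_force: [0.7, -0.2, 0.3]
width: 0.0873
row [ 0.2382 -0.0016 -0.0335] [-0.0092  0.0041 -0.0033] rows>= 1.2 0.1
```

```bash
python3 -m pendant '0.05 0 -0.033 -0.009 0.004 -0.003;0.12 0 -0.033 -0.009 0.004 -0.003;0.18 0 -0.033 -0.009 0.004 -0.003;0.23 0 -0.033 -0.009 0.004 -0.003;0.235 0 -0.033 -0.009 0.004 -0.003;0.235 0 -0.033 -0.009 0.004 -0.003'
python3 - <<'E'
from go import *
M=frame([0,0,-1],[1,-0.0026,0]);rel([.449,-.2957,.016],M)
E
```

```text
time: 2.0
ee_pos: [0.4486, -0.2946, 0.0146]
eef_rot: [-0.5, -0.5, 0.5, -0.499]
ft_force: [0.7, -0.2, 0.7]
width: 0.0864
row [-0.0055  0.0015  0.0045] [ 0.0005 -0.0012  0.0012] rows>= 0.0 0.0
```

```bash
python3 -m pendant '0 0 0 0 0 0;0 0 0 0 0 0;0 0 0 0 0 0;0 0 0 0 0 0;0 0 0 0 0 0;0 0 0 0 0 0;0 0 0 0 0 0' -1 40
python3 -m pendant '-0.02 0 0 0 0 0;-0.08 0 0 0 0 0;-0.2 0 0 0 0 0;-0.35 0 0 0 0 0;-0.5 0 0 0 0 0;-0.65 0 0 0 0 0;-0.75 0 0 0 0 0;-0.75 0 0 0 0 0'
python3 - <<'E'
from go import *
yt=exs;M=frame(-n0,yt)
G=lambda h:onp(2,0,36+h)+n0*(-.019)
print(G(0),G(60));rel(G(120),M);rel(G(60),M)
E
```

```text
time: 2.7
ee_pos: [0.4487, -0.2947, 0.0148]
eef_rot: [-0.5, -0.5, 0.501, -0.499]
ft_force: [-0.9, 0.2, 0.3]
width: 0.039
time: 3.5
ee_pos: [0.4508, -0.2957, 0.2076]
eef_rot: [0.501, 0.498, -0.5, 0.501]
ft_force: [-0.1, 0.2, -1.0]
width: 0.0004
[0.5139 0.1174 0.0988] [0.4839 0.1176 0.1508]
row [ 0.0147  0.0095 -1.6543] [0.0035 0.0011 0.3459] rows>= 8.3 3.5
row [ 0.2231  0.1285 -1.6543] [0.0035 0.0011 0.3459] rows>= 8.4 3.5
```

Fingers are slow; I lifted before they had closed. Check the cover.

```bash
python3 -m pendant '0 0 -0.4 0 0 0;0 0 -0.4 0 0 0;0 0 -0.4 0 0 0;0 0 -0.4 0 0 0' 1
python3 - <<'E'
from meas import *
im,d=vision.camera("top");np.savez("top1.npz",im=im,d=d);cover("top1.npz")
cv2.imwrite("pics/t1.png",cv2.resize(im[150:260,240:400],None,fx=4,fy=4))
from go import rel,frame
print(r.read_state()["width"])
M=frame([0,0,-1],[1,-0.0026,0]);rel([.449,-.2957,.08],M)
E
```

```text
time: 3.9
ee_pos: [0.4492, -0.1939, 0.2029]
eef_rot: [0.5, 0.501, -0.5, 0.5]
ft_force: [-0.3, -0.9, 0.7]
width: 0.0245
cover th 161.0 ((446.88092041015625, -295.70172119140625), (207.16226196289062, 129.17462158203125), 89.85293579101562)
bar 84 [ 0.449  -0.2952  0.0407] [ 0.4449 -0.3421  0.0349] [ 0.4531 -0.2489  0.0478] 0.04072237174813864
top dark 1104 903 plane [ 0.5768 -0.0027 -0.2303] slope deg 29.977127531696087 offset -0.19949543059252633 yaw -0.2701392212556891
 rect (slope,y) ((481.97076416015625, 117.9873275756836), (207.58900451660156, 96.80201721191406), 89.79255676269531) ctr world [517.1344 117.9873  68.2223]
scene dark 1219 972 plane [ 0.5747 -0.004  -0.2259] slope deg 29.885243583187133 offset -0.19704663215000398 yaw -0.3981993762645636
 rect (slope,y) ((486.26812744140625, 120.85221862792969), (108.32539367675781, 207.8176727294922), 0.11810827255249023) ctr world [519.6315 120.8522  72.4917]
cover th 119.0 ((445.40411376953125, -343.77801513671875), (155.69383239746094, 175.59811401367188), 89.29241180419922)meas.py:13: RuntimeWarning: Mean of empty slice.
  print("bar",len(s),s.mean(0),s.min(0),s.max(0),s[:,2].mean())
  ret = um.true_divide(
Traceback (most recent call last):
  File "meas.py", line 13, in cover
    print("bar",len(s),s.mean(0),s.min(0),s.max(0),s[:,2].mean())
                                 ~~~~~^^^
ValueError: zero-size array to reduction operation minimum which has no identity
```

```bash
sed -i 's/^cover();panel()/if __name__=="__main__": cover();panel()/' meas.py; python3 - <<'E'
from go import *
a=np.load("scene0.npz")["im"];b,_=vision.camera("scene")
df=cv2.absdiff(a,b)[165:220,270:340].max(-1);print("scene diff in cover area",df.mean(),(df>30).sum())
cv2.imwrite("pics/s2.png",np.hstack([cv2.resize(x[150:230,260:350],None,fx=4,fy=4) for x in(a,b)]))
M=frame([0,0,-1],[1,-0.0026,0]);rel([.449,-.2957,.08],M);rel([.449,-.2957,.0155],M)
E
```

```text
scene diff in cover area 2.6067532467532466 0
row [0.4898 0.0025 0.4002] [-0.0003 -0.0007  0.001 ] rows>= 3.2 0.0
row [0.7478 0.0029 0.4004] [-0.0003 -0.0007  0.001 ] rows>= 4.2 0.0
```

View pics/s2.png

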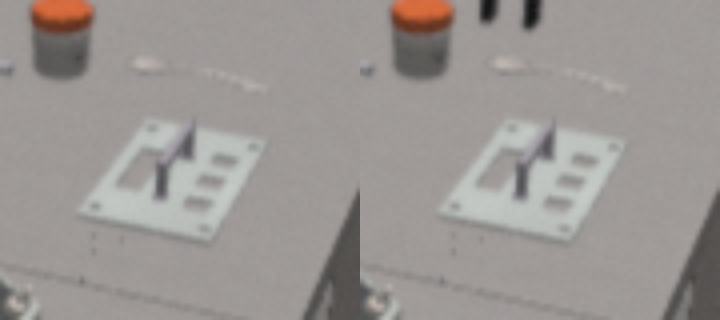

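The cover has not moved (identical to before, zero changed pixels). Return and grasp with enough closing time.

```bash
python3 -m pendant '0.1 0.0025 0.2 0 0 0;0.2 0.0025 0.4 0 0 0;0.3 0.0025 0.4 0 0 0;0.43 0.0025 0.4 0 0 0;0.48 0.0025 0.4 0 0 0;0.48 0.0025 0.4 0 0 0;0.48 0.0025 0.4 0 0 0;0.48 0.0025 0.4 0 0 0' 1
python3 - <<'E'
from go import *
M=frame([0,0,-1],[1,-0.0026,0]);rel([.449,-.2957,.0155],M)
E
```

```text
time: 4.8
ee_pos: [0.4504, -0.2952, 0.084]
eef_rot: [0.501, 0.499, -0.5, 0.5]
ft_force: [-0.1, -0.6, 0.2]
width: 0.0859
row [ 0.2741 -0.0059  0.002 ] [ 0.0005  0.0001 -0.0005] rows>= 1.4 0.0
```

```bash
python3 -m pendant '0.07 -0.003 0 0 0 0;0.14 -0.003 0 0 0 0;0.2 -0.003 0 0 0 0;0.25 -0.003 0 0 0 0;0.27 -0.003 0 0 0 0;0.27 -0.003 0 0 0 0;0.27 -0.003 0 0 0 0' 
python3 -m pendant '0 0 0 0 0 0;0 0 0 0 0 0;0 0 0 0 0 0;0 0 0 0 0 0;0 0 0 0 0 0;0 0 0 0 0 0;0 0 0 0 0 0;0 0 0 0 0 0' -1 40
python3 -m pendant '0 0 0 0 0 0;0 0 0 0 0 0;0 0 0 0 0 0;0 0 0 0 0 0;0 0 0 0 0 0;0 0 0 0 0 0;0 0 0 0 0 0'
python3 -c "
from go import *
print(r.read_state()['ee_pos'])"
```

```text
time: 5.5
ee_pos: [0.449, -0.2948, 0.0153]
eef_rot: [0.501, 0.5, -0.5, 0.499]
ft_force: [-0.1, -1.1, 0.0]
width: 0.0871
time: 6.3
ee_pos: [0.4486, -0.2946, 0.0148]
eef_rot: [0.501, 0.5, -0.501, 0.499]
ft_force: [-0.6, -1.2, 0.1]
width: 0.0308
time: 7.0
ee_pos: [0.4484, -0.2947, 0.0148]
eef_rot: [-0.5, -0.5, 0.501, -0.499]
ft_force: [-1.3, -0.4, 0.3]
width: 0.0095
[ 0.4484 -0.2947  0.0148]
```

```bash
python3 -m pendant '-0.02 0 0 0 0 0;-0.06 0 0 0 0 0;-0.15 0 0 0 0 0;-0.27 0 0 0 0 0;-0.4 0 0 0 0 0;-0.5 0 0 0 0 0;-0.55 0 0 0 0 0;-0.55 0 0 0 0 0'
python3 - <<'E'
from go import *
s=r.read_state();print(s["ft_force"],s["width"])
M=frame(-n0,exs)
rel(onp(2,1,14.8+100),M);rel(onp(2,1,14.8+40),M)
E
```

```text
time: 7.8
ee_pos: [0.4497, -0.2953, 0.1541]
eef_rot: [0.501, 0.499, -0.5, 0.5]
ft_force: [0.8, 0.3, -2.2]
width: 0.0096
[ 0.7625  0.2678 -2.1817] 0.009567452635334544
row [-0.1184  0.0584 -1.6564] [ 0.003  -0.0004  0.3483] rows>= 8.3 3.5
row [ 0.0896  0.1781 -1.656 ] [ 0.003  -0.0004  0.3483] rows>= 8.3 3.5
```

```bash
python3 -m pendant '-0.02 0 -0.05 0 0 0;-0.06 0 -0.15 0 0 0.03;-0.1 0.01 -0.28 0 0 0.07;-0.12 0.02 -0.42 0 0 0.12;-0.12 0.03 -0.56 0 0 0.16;-0.12 0.04 -0.7 0 0 0.2;-0.12 0.05 -0.83 0 0 0.24;-0.12 0.058 -0.95 0.003 0 0.28'
python3 - <<'E'
from go import *
rel(onp(2,1,14.8+80),frame(-n0,exs))
E
```

```text
time: 8.6
ee_pos: [0.4625, -0.0552, 0.1809]
eef_rot: [0.595, 0.384, -0.386, 0.591]
ft_force: [0.2, 0.8, -2.4]
width: 0.0094
row [ 0.0746  0.0172 -0.6958] [-0.0006 -0.002   0.0702] rows>= 3.5 0.7
```

```bash
python3 -m pendant '0 0 -0.12 0 0 0.02;0.02 0.01 -0.25 0 0 0.04;0.03 0.017 -0.39 0 -0.002 0.07;0.05 0.017 -0.52 0 -0.002 0.07;0.06 0.017 -0.62 0 -0.002 0.07;0.07 0.017 -0.68 0 -0.002 0.07;0.07 0.017 -0.69 0 -0.002 0.07;0.07 0.017 -0.69 0 -0.002 0.07'
python3 - <<'E'
from go import *
rel(onp(2,1,14.8+40),frame(-n0,exs))
E
```

```text
time: 9.4
ee_pos: [0.4749, 0.1148, 0.1677]
eef_rot: [0.613, 0.352, -0.357, 0.611]
ft_force: [-0.0, -0.2, -2.4]
width: 0.0094
row [ 0.1652 -0.0023 -0.0156] [-0.0002  0.0008  0.0013] rows>= 0.8 0.0
```

```bash
python3 -m pendant '0.04 -0.002 -0.015 0 0 0;0.09 -0.002 -0.015 0 0 0;0.14 -0.002 -0.015 0 0 0;0.18 -0.002 -0.015 0 0 0;0.2 -0.002 -0.015 0 0 0;0.2 -0.002 -0.015 0 0 0;0.2 -0.002 -0.015 0 0 0'
python3 - <<'E'
from go import *
rel(onp(2,1,14.8+30),frame(-n0,exs))
H=30
for n in("scene","top"):
    im,d=vision.camera(n);np.savez(n+"2.npz",im=im,d=d)
    q=np.array([proj(n,onp(x,y,H+4))[0] for x,y in((64,103),(64,-103),(-64,103),(-64,-103),(53,85),(53,-85),(-53,85),(-53,-85))]);print(n,q.round(1).tolist())
s=np.load("scene2.npz")["im"];t=np.load("top2.npz")["im"]
a=cv2.resize(s[170:270,185:285],(400,400),interpolation=cv2.INTER_CUBIC);b=cv2.resize(t[140:230,150:240],(400,400),interpolation=cv2.INTER_CUBIC)
cv2.imwrite("pics/hov.png",np.hstack([a,b]))
E
```

```text
time: 10.1
ee_pos: [0.5001, 0.1176, 0.1249]
eef_rot: [0.614, 0.351, -0.357, 0.611]
ft_force: [0.7, 0.3, -2.9]
width: 0.0093
row [ 0.0068 -0.0044 -0.0036] [-0.0015  0.001   0.0006] rows>= 0.0 0.0
scene [[206.9, 227.4], [241.0, 192.5], [245.1, 256.7], [273.9, 217.4], [213.5, 226.3], [241.3, 197.3], [244.8, 250.3], [268.9, 218.2]]
top [[159.4, 187.2], [224.6, 186.9], [164.1, 221.4], [226.2, 221.1], [165.5, 190.3], [219.1, 190.0], [169.2, 218.6], [220.6, 218.3]]
```

View pics/hov.png

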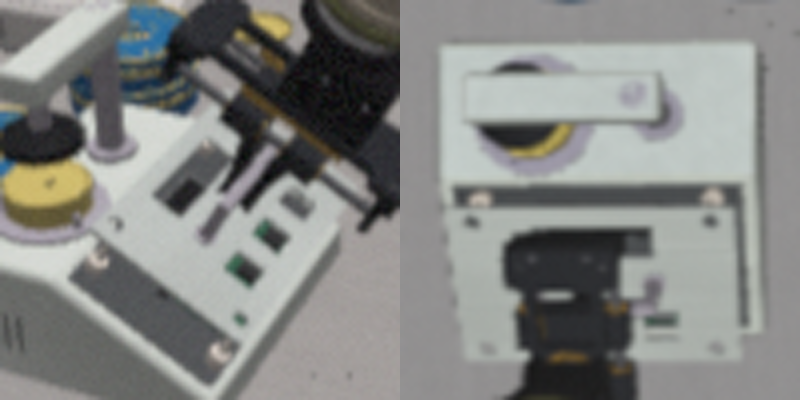

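Hover view: cover over the panel; in the right half, holes at (472,221),(711,221),(488,348),(716,348), close to the predictions. Refine by hole centroids.

```bash
cat > holes.py <<'E'
from go import *
def holes(f,H,n="top",which=(0,1,2,3)):
    im=np.load(f)["im"];g=cv2.resize(cv2.cvtColor(im,cv2.COLOR_BGR2GRAY),None,fx=4,fy=4,interpolation=cv2.INTER_CUBIC).astype(float)
    L=[(53,85),(53,-85),(-53,85),(-53,-85)];out=[]
    for i in which:
        x,y=L[i];u=proj(n,onp(x,y,H+3))[0];c=((u+.5)*4).astype(int);w=12
        p=g[c[1]-w:c[1]+w+1,c[0]-w:c[0]+w+1];p=np.clip(np.percentile(p,80)-8-p,0,None)
        Y,X=np.indices(p.shape);m=np.array([(p*X).sum(),(p*Y).sum()])/p.sum()+c-w
        px=(m+.5)/4-.5;W=ray(n,px,onp(0,0,H+3),n0)[0]
        q=W-onp(0,0,H+3);out.append([q@exs*1000-x,q@ey*1000-y]);print(i,px.round(2),"pred",u.round(2),"dev mm upslope,left",np.round(out[-1],2))
    print("mean",np.mean(out,0).round(2))
    return out
E
python3 - <<'E'
from holes import *
s=r.read_state();p=np.array(s["ee_pos"]);q=p-onp(2,1,14.8);print("tcp dev x,y,h",q@exs*1000,q@ey*1000,q@n0*1000)
holes("top2.npz",q@n0*1000)
E
```

```text
tcp dev x,y,h 1.474791545503458 -0.38124446343688934 31.917862599241698
0 [165.68 189.53] pred [165.42 190.39] dev mm upslope,left [ 3.07 -1.18]
1 [219.35 189.3 ] pred [219.04 190.11] dev mm upslope,left [ 2.88 -1.13]
2 [169.23 219.35] pred [169.11 218.71] dev mm upslope,left [-2.49 -0.09]
3 [220.76 218.84] pred [220.6  218.42] dev mm upslope,left [-1.61 -0.43]
mean [ 0.46 -0.71]
```

```bash
sed -i 's/w=12/w=9/' holes.py; python3 - <<'E'
from holes import *
holes("top2.npz",31.9)
s=np.load("scene2.npz")["im"]
holes("scene2.npz",31.9,"scene",(0,1,2))
E
```

```text
0 [165.68 189.58] pred [165.42 190.38] dev mm upslope,left [ 2.89 -1.17]
1 [219.35 189.36] pred [219.04 190.1 ] dev mm upslope,left [ 2.66 -1.1 ]
2 [169.33 218.12] pred [169.11 218.71] dev mm upslope,left [ 2.28 -0.95]
3 [220.81 217.91] pred [220.6  218.42] dev mm upslope,left [ 2.   -0.78]
mean [ 2.46 -1.  ]
0 [214.08 225.52] pred [213.66 226.14] dev mm upslope,left [ 0.35 -2.79]
1 [242.22 197.53] pred [241.39 197.13] dev mm upslope,left [-2.71 -0.89]
2 [244.72 249.41] pred [244.91 250.09] dev mm upslope,left [ 1.51 -1.56]
mean [-0.29 -1.75]
```

```bash
python3 - <<'E'
from go import *
Pm=[]
for n in("top","scene"):
    K,M,t=cal(n);Pm.append(K@np.c_[M,t])
X=cv2.triangulatePoints(Pm[0],Pm[1],np.array([[165.68,169.33],[189.58,218.12]]),np.array([[214.08,244.72],[225.52,249.41]]));X=(X[:3]/X[3]).T
for x,(a,b) in zip(X,((53,85),(-53,85))):
    q=x-seat;print(x,q@exs*1000-a,q@ey*1000-b,q@n0*1000)
s=r.read_state();print(R.from_quat(s["eef_rot"]).as_matrix().round(4).tolist(), s["ee_pos"])
E
```

```text
[0.551  0.2006 0.1406] 1.5195447059101284 -1.639684729187607 34.92297948958048
[0.4595 0.2017 0.0878] 1.8897282677084135 -1.1115872191035123 34.99253360036909
[[0.4999, 0.866, -0.0083], [-0.0046, -0.0069, -1.0], [-0.866, 0.5, 0.0005]] [0.5004 0.1182 0.1253]
```

```bash
python3 -m pendant '0 -0.007 -0.0055 0 0 0;0.02 -0.007 -0.0055 0 0 0;0.035 -0.007 -0.0055 0 0 0;0.045 -0.007 -0.0055 0 0 0;0.055 -0.007 -0.0055 0 0 0;0.06 -0.007 -0.0055 0 0 0;0.065 -0.007 -0.0055 0 0 0;0.068 -0.007 -0.0055 0 0 0'
python3 -c "
from go import *
s=r.read_state();p=np.array(s['ee_pos']);q=p-onp(2,1,14.8);print('tcp dev x,y,h',q@exs*1000,q@ey*1000,q@n0*1000,s['ft_force'],np.array(s['ft_force'])@n0)"
```

```text
time: 11.0
ee_pos: [0.5075, 0.1198, 0.1095]
eef_rot: [0.614, 0.351, -0.356, 0.611]
ft_force: [0.2, -1.1, -2.1]
width: 0.0097
tcp dev x,y,h -0.20350194773197886 1.3217466200071106 14.686101076105844 [ 0.209  -1.1201 -2.1273] -1.9503457387285357
```

```bash
cat > st.py <<'E'
from go import *
s=r.read_state();p=np.array(s['ee_pos']);q=p-seat;f=np.array(s['ft_force']);print('tcp panel xyz mm',q@exs*1000,q@ey*1000,q@n0*1000,'F panel',f@exs,f@ey,f@n0)
E
python3 -m pendant '0.006 0 0 0 0 0;0.01 0 0 0 0 0;0.014 0 0 0 0 0;0.014 0 0 0 0 0'; python3 st.py
python3 -m pendant '0.003 0 0 0 0 0;0.006 0 0 0 0 0;0.008 0 0 0 0 0;0.008 0 0 0 0 0'; python3 st.py
```

```text
time: 11.4
ee_pos: [0.5092, 0.1197, 0.1065]
eef_rot: [0.614, 0.351, -0.356, 0.611]
ft_force: [-0.3, -1.2, -1.2]
width: 0.0093
tcp panel xyz mm 1.723483703890867 2.2621255078490043 25.974653805587664 F panel -0.8560139755676945 -1.175399187184721 -0.8902509488186318
time: 11.8
ee_pos: [0.5102, 0.1193, 0.1047]
eef_rot: [0.614, 0.351, -0.356, 0.611]
ft_force: [-2.7, -4.3, 2.1]
width: 0.0094
tcp panel xyz mm 1.7173101443046739 1.7858262743895805 23.98271354277421 F panel -1.2434748303534366 -4.33303685477222 3.122485123604686
```

```bash
python3 -m pendant '0 0 0.003 0 0 0;0 0 0.004 0 0 0;0 0 0.004 0 0 0'; python3 st.py
```

```text
time: 12.1
ee_pos: [0.5102, 0.1191, 0.1048]
eef_rot: [0.614, 0.351, -0.356, 0.611]
ft_force: [-2.2, -1.2, -0.5]
width: 0.0096
tcp panel xyz mm 1.7375213376775496 1.6146555478631963 24.06612673984323 F panel -2.136034562838142 -1.166202702170611 0.620626533334551
```

```bash
python3 -m pendant '0 0 0 0 0 0;0 0 0 0 0 0;0 0 0 0 0 0;0 0 0 0 0 0;0 0 0 0 0 0;0 0 0 0 0 0;0 0 0 0 0 0' 0; python3 st.py
python3 -m pendant '-0.02 0 0 0 0 0;-0.06 0 0 0 0 0;-0.12 0 0 0 0 0;-0.2 0 0 0 0 0;-0.28 0 0 0 0 0;-0.36 0 0 0 0 0;-0.36 0 0 0 0 0;-0.36 0 0 0 0 0'; python3 st.py
python3 - <<'E'
from holes import *
for n in("scene","top"):
    im,d=vision.camera(n);np.savez(n+"3.npz",im=im,d=d)
s=np.load("scene3.npz")["im"];t=np.load("top3.npz")["im"]
a=cv2.resize(s[170:270,185:285],(400,400),interpolation=cv2.INTER_CUBIC);b=cv2.resize(t[140:230,150:240],(400,400),interpolation=cv2.INTER_CUBIC)
cv2.imwrite("pics/rest.png",np.hstack([a,b]))
E
```

```text
time: 12.8
ee_pos: [0.5103, 0.1189, 0.1049]
eef_rot: [0.614, 0.351, -0.356, 0.611]
ft_force: [-0.1, 0.6, -0.8]
width: 0.0428
tcp panel xyz mm 1.8207337909061234 1.3993864769719218 24.06934732351842 F panel -0.4894053575939554 0.6313608930187391 -0.5922570842386006
time: 13.6
ee_pos: [0.4654, 0.1194, 0.1828]
eef_rot: [0.614, 0.351, -0.356, 0.611]
ft_force: [0.6, 0.2, -0.3]
width: 0.0436
tcp panel xyz mm 1.9236198509293423 1.6902848799813581 114.01126485424258 F panel 0.3845575456322453 0.15803938725622807 -0.5714242305441013
```

View pics/rest.png

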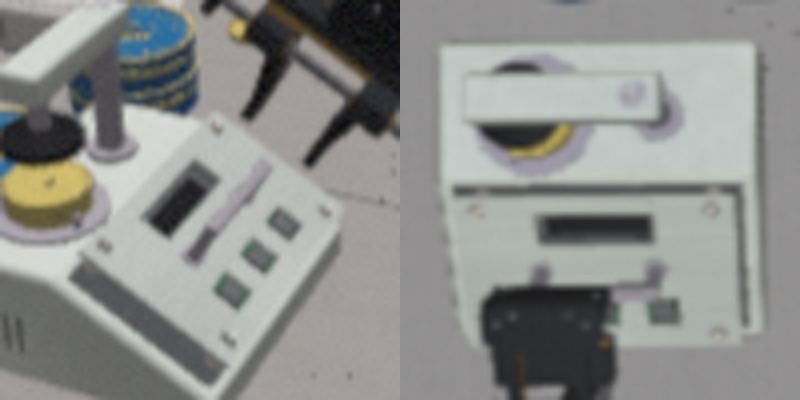

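Cover rests over all four noses, with the keys centred in the windows. The gripper body must stay clear of the press head, so I check the head position and joint 7 before choosing the press orientation.

```bash
python3 st.py; python3 - <<'E'
from go import *
print(r.read_state()["joint_positions"])
P=cloud("top",np.load("top0.npz")["d"]);q=P[140:225,150:242].reshape(-1,3);q=q[(q[:,2]>.19)&(q[:,2]<.27)]
print("head",np.percentile(q,[1,50,99],axis=0))
for s in(1,-1):
  rel(onp(36,85.6,60),frame(-n0,s*ey))
E
```

```text
tcp panel xyz mm 1.3106178284523275 1.3195714584467106 113.39119029594994 F panel -0.6970479421426168 -0.8336553651571507 -0.6322979892064263
[ 0.6298 -0.4399 -0.9322  2.2584 -0.2868  0.6653 -0.1696]
head [[0.6145 0.0559 0.2219]
 [0.63   0.1201 0.2307]
 [0.6476 0.1848 0.2356]]
row [ 0.2131  0.1386 -0.3375] [-1.0479  0.      0.0011] rows>= 2.1 10.5
row [ 0.2131  0.1386 -0.3375] [ 1.0465  0.0011 -0.    ] rows>= 2.1 10.5
```

```bash
python3 -m pendant '0 0.02 -0.04 -0.1 0 0;0 0.04 -0.08 -0.2 0 0;0 0.06 -0.12 -0.3 0 0;0.02 0.08 -0.16 -0.4 0 0;0.04 0.1 -0.2 -0.5 0 0;0.06 0.12 -0.25 -0.6 0 0;0.08 0.138 -0.3 -0.7 0 0;0.1 0.138 -0.337 -0.8 0 0' -1 30
python3 - <<'E'
from go import *
rel(onp(36,85.6,60),frame(-n0,ey)); print(r.read_state()["joint_positions"])
E
```

```text
time: 14.5
ee_pos: [0.5088, 0.2039, 0.1778]
eef_rot: [0.16, 0.491, -0.094, 0.851]
ft_force: [0.2, -0.7, 0.3]
width: 0.0005
row [ 0.113  -0.004  -0.0009] [-0.2444 -0.0006 -0.0004] rows>= 0.6 2.4
[ 0.5712 -0.1317 -1.1415  2.1024  0.2681  0.6722  0.4296]
```

```bash
python3 -m pendant '0.03 -0.004 0 -0.1 0 0;0.07 -0.004 0 -0.2 0 0;0.11 -0.004 0 -0.244 0 0;0.11 -0.004 0 -0.244 0 0;0.11 -0.004 0 -0.244 0 0'
python3 st.py;python3 - <<'E'
from go import *
rel(onp(36,85.6,25),frame(-n0,ey)); print(r.read_state()["joint_positions"])
E
```

```text
time: 15.0
ee_pos: [0.5213, 0.2022, 0.1537]
eef_rot: [0.005, 0.501, -0.005, 0.866]
ft_force: [0.3, 0.4, -0.0]
width: 0.0004
tcp panel xyz mm 35.397316525038 84.82420402617144 61.11975122053904 F panel 0.2840790236061976 0.44795648913227654 -0.1682743738778085
row [0.1445 0.0031 0.0027] [-0.0057 -0.0013 -0.0001] rows>= 0.7 0.1
[ 0.5545 -0.013  -1.1608  2.1076  0.47    0.6556  0.6268]
```

```bash
python3 -m pendant '0.05 0.003 0.003 -0.006 0 0;0.1 0.003 0.003 -0.006 0 0;0.14 0.003 0.003 -0.006 0 0;0.165 0.003 0.003 -0.006 0 0;0.176 0.003 0.003 -0.006 0 0;0.176 0.003 0.003 -0.006 0 0';python3 st.py
python3 -m pendant '0.006 0 0 0 0 0;0.012 0 0 0 0 0;0.016 0 0 0 0 0;0.016 0 0 0 0 0';python3 st.py
```

```text
time: 15.6
ee_pos: [0.5443, 0.2027, 0.1167]
eef_rot: [0.001, 0.5, -0.003, 0.866]
ft_force: [-0.3, 0.5, -0.3]
width: 0.0001
tcp panel xyz mm 36.77046878542719 85.46528408788039 17.61388223794189 F panel -0.404508600800125 0.49345292942421504 -0.0799119439435929
time: 16.0
ee_pos: [0.5463, 0.2026, 0.1132]
eef_rot: [0.0, 0.5, -0.002, 0.866]
ft_force: [0.5, -0.1, 0.3]
width: 0.0005
tcp panel xyz mm 36.771250532110834 85.36339457763977 13.494973926241002 F panel 0.6123085527168567 -0.06679453297805864 0.016815192881251946
```

Contact is near; 0.75 mm steps now.

```bash
for i in 1 2; do python3 -m pendant '0.003 0 0 0 0 0;0.006 0 0 0 0 0;0.006 0 0 0 0 0' >/dev/null;python3 st.py; done
```

```text
tcp panel xyz mm 36.83166893845275 85.57420240211133 12.147271625242784 F panel -1.525371593008476 -1.3816707858270074 5.7918642042472905
tcp panel xyz mm 36.87271963621086 85.6493299961879 10.715251683692177 F panel -0.8270164110025879 -1.6206212873107244 7.210768520817057
```

```bash
python3 -m pendant '0.003 0 0 0 0 0;0.006 0 0 0 0 0;0.006 0 0 0 0 0' >/dev/null;python3 st.py
```

```text
tcp panel xyz mm 36.825487747855824 85.5498291509907 9.023209814368212 F panel -0.06408681856629556 0.26624816822599173 0.9432379447936031
```

```bash
for i in 1 2; do python3 -m pendant '0.003 0 0 0 0 0;0.006 0 0 0 0 0;0.006 0 0 0 0 0' >/dev/null;python3 st.py; done
```

```text
tcp panel xyz mm 36.78794721757723 85.56423522043353 7.4603967520830325 F panel 0.6485516959046689 0.09985311457044144 1.4598800006432935
tcp panel xyz mm 36.79865419477202 85.52896564078085 5.9652410340676045 F panel -0.5495091010607558 -0.70510094356797 4.306221385273694
```

```bash
for i in 1 2; do python3 -m pendant '0.002 0 0 0 0 0;0.004 0 0 0 0 0;0.004 0 0 0 0 0' >/dev/null;python3 st.py; done
```

```text
tcp panel xyz mm 36.8143095898657 85.60474691229982 5.360554539017494 F panel -2.305329669011697 -3.345797561990909 15.637102432003154
tcp panel xyz mm 36.82062544966447 85.61872036421633 4.743429473293924 F panel -5.202337998787115 -4.797311660806052 28.93278122887726
```

```bash
python3 -m pendant '-0.03 0 0 0 0 0;-0.08 0 0 0 0 0;-0.08 0 -0.1 0 0 0;-0.08 0 -0.2 0 0 0;-0.08 0 -0.28 0 0 0;-0.08 0 -0.291 0 0 0;-0.06 0 -0.291 0 0 0;-0.05 0 -0.291 0 0 0' ;python3 st.py
python3 - <<'E'
from go import *
rel(onp(-36,85.6,15),frame(-n0,ey)); print(r.read_state()["joint_positions"])
E
```

```text
time: 18.9
ee_pos: [0.4826, 0.2027, 0.0796]
eef_rot: [0.0, 0.5, -0.003, 0.866]
ft_force: [1.1, -0.2, 0.4]
width: 0.0002
tcp panel xyz mm -35.258553036495734 85.01913410011026 16.280484595756516 F panel 1.1304019229399545 -0.14409628358013973 -0.15939995226033948
row [ 0.0051  0.0023 -0.003 ] [0.0019 0.0002 0.0007] rows>= 0.0 0.0
[ 0.4617  0.084  -1.1654  2.25    0.7928  0.5832  0.2655]
```

```bash
python3 -m pendant '0.004 0 0 0 0 0;0.008 0 0 0 0 0;0.008 0 0 0 0 0' >/dev/null;python3 st.py; for i in 1 2 3; do python3 -m pendant '0.003 0 0 0 0 0;0.006 0 0 0 0 0;0.006 0 0 0 0 0' >/dev/null;python3 st.py; done
```

```text
tcp panel xyz mm -35.871322297331936 85.27205931131626 14.408366351914268 F panel -0.17165551697406642 0.3692337712580996 -0.26290671878927835
tcp panel xyz mm -36.01351367754547 85.1294796810161 12.935641401091443 F panel -0.34143220755659026 0.45547798133393586 -0.45172911131646276
tcp panel xyz mm -36.06151200198735 85.14445891457501 11.405722190538702 F panel 0.3836143036642213 -0.1076805787370911 0.3258992213759487
tcp panel xyz mm -36.00745823293869 85.30115770766446 10.020660945547592 F panel -0.8578936943808575 0.5320226718408922 3.2050378889794247
```

```bash
for i in 1 2 3; do python3 -m pendant '0.003 0 0 0 0 0;0.006 0 0 0 0 0;0.006 0 0 0 0 0' >/dev/null;python3 st.py; done
```

```text
tcp panel xyz mm -36.06783820936134 85.27036790772564 8.430888575926435 F panel 0.011250542832869415 0.1401982764788792 -0.6947317626471817
tcp panel xyz mm -36.0991118526364 85.09249131589205 6.878489486224356 F panel -0.17876479913137686 -0.043631911762564 0.3643820216713813
tcp panel xyz mm -36.02182706432501 85.13542500285388 5.372344487422245 F panel 0.48054824805509344 0.90085557582231 0.20300649878784435
```

```bash
for i in 1 2; do python3 -m pendant '0.002 0 0 0 0 0;0.004 0 0 0 0 0;0.004 0 0 0 0 0' >/dev/null;python3 st.py; done
```

```text
tcp panel xyz mm -35.94204723296096 85.17610754307697 4.435989762960216 F panel -0.2922820830077709 0.12311476910657704 0.1837595593635488
tcp panel xyz mm -35.8788596323938 85.25525243266485 3.69638868757451 F panel -0.9954519691805688 -2.3842057777939862 11.518524709087226
```

```bash
python3 -m pendant '0.0015 0 0 0 0 0;0.0015 0 0 0 0 0' >/dev/null;python3 st.py; python3 -m pendant '-0.04 0 0 0 0 0;-0.1 0 0 0 0 0;-0.1 -0.15 0 0 0 0;-0.1 -0.3 0 0 0 0;-0.1 -0.45 0 0 0 0;-0.1 -0.6 0 0 0 0;-0.1 -0.67 0 0 0 0;-0.1 -0.68 0 0 0 0';python3 st.py
python3 - <<'E'
from go import *
rel(onp(-36,-84.4,18),frame(-n0,ey)); print(r.read_state()["joint_positions"])
E
```

```text
tcp panel xyz mm -35.83475122612351 85.28010373531467 3.5181447977778304 F panel -2.3196381829351473 -3.3386727670385197 19.572847327185695
time: 22.6
ee_pos: [0.4749, 0.0307, 0.0897]
eef_rot: [0.001, 0.5, -0.004, 0.866]
ft_force: [-1.1, 0.1, -0.6]
width: 0.0003
tcp panel xyz mm -35.86933216684102 -86.98989463728104 28.285285800488186 F panel -1.2924210227597293 0.08648394152445052 0.02632420941650761
row [ 0.0411  0.0105 -0.0005] [ 0.0002 -0.0003  0.0017] rows>= 0.2 0.0
[ 0.4719 -0.1903 -0.673   2.4032 -0.0046  0.3767  1.3447]
```

```bash
python3 -m pendant '0.015 0.009 0 0 0 0;0.03 0.009 0 0 0 0;0.042 0.009 0 0 0 0;0.052 0.009 0 0 0 0;0.052 0.009 0 0 0 0' >/dev/null;python3 st.py; python3 -m pendant '0.003 0 0 0 0 0;0.006 0 0 0 0 0;0.006 0 0 0 0 0' >/dev/null;python3 st.py; python3 -c "
from go import *
print(r.read_state()['joint_positions']);rel(onp(-36,-84.4,13),frame(-n0,ey))"
```

```text
tcp panel xyz mm -35.74244106467372 -82.19612838138296 14.887007193932659 F panel -0.5401538331083164 0.057731374140897164 -0.24400100115413792
tcp panel xyz mm -35.433411081230304 -82.55493104705836 13.760573947165453 F panel -0.24911587137104488 -0.8460645040069295 0.41692262224766363
[ 0.5181 -0.1365 -0.7349  2.3951  0.0899  0.3393  1.2543]
row [ 0.0031 -0.0074 -0.0023] [0.0022 0.     0.0006] rows>= 0.0 0.0
```

Fine; continue stepping down at near-right (finger y −67…−98 is clear of the key).

```bash
for i in 1 2 3; do python3 -m pendant '0.003 0 0 0 0 0;0.005 0 0 0 0 0;0.005 0 0 0 0 0' >/dev/null;python3 st.py; done
```

```text
tcp panel xyz mm -35.37381708427579 -82.61352510843044 12.539652017432953 F panel -0.24816853409729345 -0.06161481536800946 2.8120889494308723
tcp panel xyz mm -35.27653543208801 -82.68115548483559 11.368386350430786 F panel -0.9977936531869949 -0.2668262644683383 8.064903669601732
tcp panel xyz mm -35.1781228653023 -82.73728442692064 10.176652552775165 F panel -0.9721713609062914 -0.7346534813137389 8.931130691582055
```

```bash
for i in 1 2 3; do python3 -m pendant '0.002 0 0 0 0 0;0.004 0 0 0 0 0;0.004 0 0 0 0 0' >/dev/null;python3 st.py; done
```

```text
tcp panel xyz mm -35.117300645196096 -82.75543364470155 9.191993506320765 F panel -0.3499707291504972 -1.1402768867436257 8.831022833646362
tcp panel xyz mm -35.11255604910632 -82.78601991562996 8.12922682349337 F panel -0.1839618331480355 -1.650014626574532 6.34557567764124
tcp panel xyz mm -35.15598432000294 -82.8247498501729 7.084308374954392 F panel -0.03746857545729787 -1.7080431026439464 3.1437714761564544
```

```bash
for i in 1 2 3; do python3 -m pendant '0.002 0 0 0 0 0;0.004 0 0 0 0 0;0.004 0 0 0 0 0' >/dev/null;python3 st.py; done
```

```text
tcp panel xyz mm -35.381225672651965 -82.7011546556585 5.993994483757506 F panel 1.0210094192585053 -0.7743564997095536 1.6731772234728035
tcp panel xyz mm -35.40900207629516 -82.60588568063272 4.981146816866749 F panel 0.4679699571103682 -1.1121999839141803 1.7705828204880059
tcp panel xyz mm -35.53027501726895 -82.45205736848003 3.926296427349019 F panel -0.1651791525387214 -0.3606061623123745 1.2596774978474352
```

```bash
for i in 1 2; do python3 -m pendant '0.002 0 0 0 0 0;0.003 0 0 0 0 0;0.003 0 0 0 0 0' >/dev/null;python3 st.py; done
```

```text
tcp panel xyz mm -35.66395987261759 -82.4719283428651 3.1741943605419265 F panel -0.5283887071513585 -0.09357102920629859 -0.8196676249134923
tcp panel xyz mm -35.54065041774914 -82.49484087719182 2.7725235213827206 F panel -3.8289485280365554 0.4509801035358778 21.941118948534672
```

```bash
python3 -m pendant '-0.03 0 0 0 0 0;-0.08 0 0 0 0 0;-0.08 -0.006 0.1 0 0 0;-0.08 -0.006 0.2 0 0 0;-0.08 -0.006 0.28 0 0 0;-0.08 -0.006 0.288 0 0 0;-0.06 -0.006 0.288 0 0 0;-0.06 -0.006 0.288 0 0 0' ;python3 st.py
python3 -c "
from go import *
rel(onp(36,-84.4,14),frame(-n0,ey)); print(r.read_state()['joint_positions'])"
```

```text
time: 27.5
ee_pos: [0.5417, 0.0333, 0.1149]
eef_rot: [-0.0, 0.501, -0.002, 0.865]
ft_force: [-1.1, -0.4, 0.1]
width: 0.0003
tcp panel xyz mm 34.58448779950706 -83.9438157126024 16.72953895008235 F panel -0.8852036298315965 -0.4135982723923087 0.5761740402486248
row [ 0.0109 -0.0018  0.0057] [ 0.0022 -0.0016  0.0006] rows>= 0.1 0.0
[ 0.5518 -0.0477 -0.7415  2.2323  0.165   0.4383  1.2385]
```

```bash
python3 -m pendant '0.006 0 0.004 0 0 0;0.014 0 0.004 0 0 0;0.018 0 0.004 0 0 0;0.018 0 0.004 0 0 0' >/dev/null;python3 st.py; for i in 1 2 3; do python3 -m pendant '0.003 0 0 0 0 0;0.005 0 0 0 0 0;0.005 0 0 0 0 0' >/dev/null;python3 st.py; done
```

```text
tcp panel xyz mm 37.287566718428046 -83.80415961532582 12.881223896492587 F panel -0.07100879797481804 0.15888864342432613 -0.5359288142267434
tcp panel xyz mm 37.543481684926626 -83.82724368303113 11.744525443816086 F panel -0.1996599593592251 -0.05421848166087781 0.4184956479049952
tcp panel xyz mm 37.50015689117875 -83.83333828127303 10.456422058755027 F panel 0.07272691331897424 0.2292634710818411 0.39895915845846075
tcp panel xyz mm 37.49761479714788 -83.83376108889405 9.192408838317782 F panel -0.30791908656659817 0.8460863978525794 0.4460959659326635
```

```bash
for i in 1 2 3; do python3 -m pendant '0.002 0 0 0 0 0;0.004 0 0 0 0 0;0.004 0 0 0 0 0' >/dev/null;python3 st.py; done
```

```text
tcp panel xyz mm 37.52193504148217 -83.84991553740349 8.207853134633723 F panel 0.31321534699856285 -0.1620659208123617 -0.033323127873388717
tcp panel xyz mm 37.51074950869088 -83.80700235333771 7.208332424066317 F panel 0.5791328302981394 -0.7367323718529027 -0.5181308419714294
tcp panel xyz mm 37.508919797873475 -83.8088481054505 6.203240889556463 F panel -0.4090743170989015 0.02271606787412165 0.6657463538924411
```

```bash
for i in 1 2; do python3 -m pendant '0.002 0 0 0 0 0;0.003 0 0 0 0 0;0.003 0 0 0 0 0' >/dev/null;python3 st.py; done
```

```text
tcp panel xyz mm 37.542029060428014 -83.83483506182743 5.479010791021128 F panel -0.13517710682991407 0.23666250491261742 0.010260902203952593
tcp panel xyz mm 37.50377132431498 -83.82266855087344 4.720447854588654 F panel -0.04862829405837976 0.08793971387247293 0.6098462045287719
```

```bash
for i in 1 2; do python3 -m pendant '0.002 0 0 0 0 0;0.002 0 0 0 0 0' >/dev/null;python3 st.py; done
```

```text
tcp panel xyz mm 37.53729582481908 -83.85027713564293 4.21441618493333 F panel 0.14435144124816235 0.28532893574472695 -0.6031936189972501
tcp panel xyz mm 37.51269890979993 -83.82129897826462 3.7122761262133714 F panel -0.09296161065393443 0.783173223005132 0.1913299481272545
```

```bash
for i in 1 2; do python3 -m pendant '0.002 0 0 0 0 0;0.002 0 0 0 0 0' >/dev/null;python3 st.py; done
```

```text
tcp panel xyz mm 37.54384727544094 -83.82364927911807 3.2226617918348337 F panel -0.4375432572311793 0.20430861054316546 -0.19375672661416007
tcp panel xyz mm 37.57317740750002 -83.82703472932181 2.948451982218777 F panel -1.6279349715362383 -0.465584922693596 9.504355112055844
```

```bash
python3 -m pendant '0.0018 0 0 0 0 0;0.0018 0 0 0 0 0' >/dev/null;python3 st.py; python3 -m pendant '-0.06 0 0 0 0 0;-0.2 0 0 0 0 0;-0.2 0.15 0 0 0 0;-0.2 0.3 0 0 0 0;-0.2 0.45 0 0 0 0;-0.2 0.6 0 0 0 0;-0.2 0.67 0 0 0 0;-0.2 0.678 0 0 0 0'
python3 st.py; python3 -c "
from go import *
rel(onp(36.5,85.2,9),frame(-n0,ey))"
```

```text
tcp panel xyz mm 37.624476584275065 -83.82992101387715 2.7894112144349847 F panel -4.988462753401235 0.5586561718123031 21.441833234519056
time: 32.1
ee_pos: [0.527, 0.206, 0.147]
eef_rot: [-0.0, 0.5, -0.0, 0.866]
ft_force: [0.1, -0.2, -0.7]
width: 0.0005
tcp panel xyz mm 36.884076070112684 88.6407842360941 52.521650689351524 F panel -0.2147645828340521 -0.17796973648445738 -0.6411416561961636
row [ 0.1741 -0.0142 -0.0016] [ 0.0037  0.     -0.0017] rows>= 0.9 0.0
```

```bash
python3 -m pendant '0.05 -0.003 0 0 0 0;0.1 -0.003 0 0 0 0;0.14 -0.003 0 0 0 0;0.165 -0.003 0 0 0 0;0.174 -0.003 0 0 0 0;0.174 -0.003 0 0 0 0' >/dev/null;python3 st.py;  for i in 1 2; do python3 -m pendant '0.003 0 0 0 0 0;0.006 0 0 0 0 0;0.006 0 0 0 0 0' >/dev/null;python3 st.py; done
```

```text
tcp panel xyz mm 36.67825121172423 84.10231205543442 8.365345683247922 F panel -0.1960319889918487 0.1782978283201546 0.47231655882694396
tcp panel xyz mm 37.20629513528238 84.77764515963987 7.3232328070892105 F panel -0.014616480286459899 0.5791299814077884 0.4251555581793049
tcp panel xyz mm 36.94181520992529 84.86065610891858 5.585009964606495 F panel -0.4805050641614688 -0.6129757851159247 -0.11711520859321232
```

```bash
for i in 1 2; do python3 -m pendant '0.002 0 0 0 0 0;0.003 0 0 0 0 0;0.003 0 0 0 0 0' >/dev/null;python3 st.py; done
```

```text
tcp panel xyz mm 36.95834276310919 84.95474007735194 4.875374410541625 F panel -0.25168785261699406 0.309007804038111 0.4649373644554222
tcp panel xyz mm 36.98839091385091 84.8939475544367 4.125235354910329 F panel 0.3251004867881846 -0.1289790905491404 -0.32272223315699483
```

```bash
for i in 1 2; do python3 -m pendant '0.0015 0 0 0 0 0;0.002 0 0 0 0 0' >/dev/null;python3 st.py; done
```

```text
tcp panel xyz mm 37.01944503872584 84.94080305297102 3.6494540817089254 F panel -0.4375381929403205 -0.5138831411961704 -0.26102251641120783
tcp panel xyz mm 37.05136770849812 84.94390586352381 3.3468051604718725 F panel -1.3765197027380789 -2.1971940817064595 9.147393974035863
```

```bash
python3 -m pendant '-0.05 0 0 0 0 0;-0.12 0 0 0 0 0;-0.12 0 -0.1 0 0 0;-0.12 0 -0.2 0 0 0;-0.12 0 -0.284 0 0 0;-0.12 0 -0.284 0 0 0;-0.12 -0.08 -0.284 0 0 0;-0.12 -0.156 -0.284 0 0 0';python3 st.py
python3 - <<'E'
from go import *
rel(onp(-34,45.6,17),frame(-n0,ey))
for n in("scene","top"):
    im,d=vision.camera(n);np.savez(n+"4.npz",im=im,d=d)
s=np.load("scene4.npz")["im"];t=np.load("top4.npz")["im"]
a=cv2.resize(s[170:270,185:285],(400,400),interpolation=cv2.INTER_CUBIC);b=cv2.resize(t[140:230,150:240],(400,400),interpolation=cv2.INTER_CUBIC)
cv2.imwrite("pics/home.png",np.hstack([a,b]))
E
```

```text
time: 35.1
ee_pos: [0.4758, 0.1636, 0.0956]
eef_rot: [-0.0, 0.5, -0.002, 0.866]
ft_force: [-1.0, -0.3, -0.2]
width: 0.0007
tcp panel xyz mm -32.90044010587631 45.88419134691887 33.43867633585799 F panel -0.9782500882806686 -0.33199172882731365 0.35503646671819983
row [ 0.0658 -0.0011 -0.0045] [ 0.0028  0.0006 -0.0003] rows>= 0.3 0.0
```

View pics/home.png

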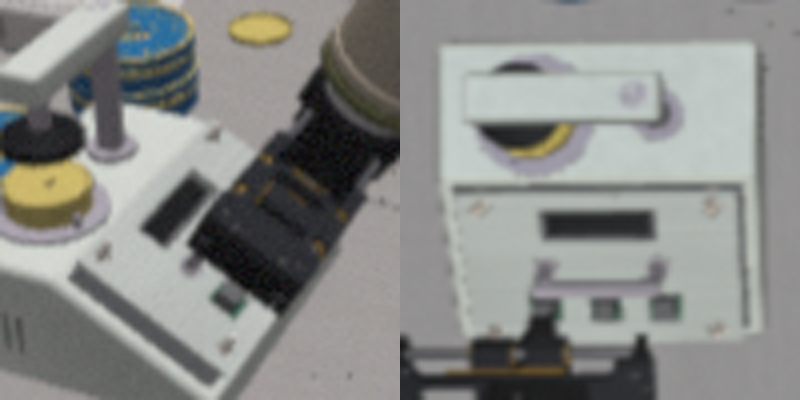

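Cover lies flat with all four studs through; the finger is above the left key. Pressing the keys now.

```bash
python3 -m pendant '0.03 0 -0.003 0 0 0;0.06 0 -0.003 0 0 0;0.07 0 -0.003 0 0 0;0.076 0 -0.003 0 0 0;0.082 0 -0.003 0 0 0;0.082 0 -0.003 0 0 0' >/dev/null;python3 st.py; for i in 1 2 ; do python3 -m pendant '0.003 0 0 0 0 0;0.006 0 0 0 0 0;0.006 0 0 0 0 0' >/dev/null;python3 st.py; done
```

```text
tcp panel xyz mm -34.073985678151665 46.33146941692505 12.779607895151203 F panel -0.32096789104623347 1.2023055618169758 1.5068621991838789
tcp panel xyz mm -34.198843440482115 46.12496814337211 11.34355640563817 F panel 0.4053705293441494 1.323018700258008 2.718986113285459
tcp panel xyz mm -34.35844255049357 45.94359140376439 9.72831243180516 F panel 1.0374189085076901 1.0448555701771047 2.985900210357195
```

```bash
python3 -m pendant '0.003 0 0 0 0 0;0.006 0 0 0 0 0;0.006 0 0 0 0 0' >/dev/null;python3 st.py; for i in 1 2 ; do python3 -m pendant '0.002 0 0 0 0 0;0.002 0 0 0 0 0' >/dev/null;python3 st.py; done
```

```text
tcp panel xyz mm -34.35419715065669 45.92293035656373 8.247305959882214 F panel 1.9334602117141868 2.367585392934146 7.714031832648999
tcp panel xyz mm -34.28590204644334 45.920392334163466 7.97298687121316 F panel 0.12164486477218439 0.14719147649876468 23.478714352286847
tcp panel xyz mm -34.28004825221934 45.94743541321143 7.690532769543948 F panel -2.776114415326102 -3.0559532865691073 37.73870469922266
```

```bash
python3 -m pendant '-0.02 0 0 0 0 0;-0.05 0 0 0 0 0;-0.05 -0.05 0 0 0 0;-0.05 -0.12 0 0 0 0;-0.05 -0.18 0 0 0 0;-0.05 -0.18 0 0 0 0;-0.05 -0.18 0 0 0 0;-0.05 -0.18 0 0 0 0';python3 st.py
```

```text
time: 37.9
ee_pos: [0.4808, 0.1189, 0.0828]
eef_rot: [-0.0, 0.5, -0.002, 0.866]
ft_force: [0.0, -0.1, 0.3]
width: 0.0004
tcp panel xyz mm -34.74179107673847 1.247146254962698 19.6743433896314 F panel 0.1746030352170553 -0.07589120170099552 0.272613329983283
```

Force 0 at z=19.7, so the key is released. Middle key: 11.5 mm down in all, in steps.

```bash
python3 -m pendant '0.015 -0.002 0.002 0 0 0;0.025 -0.002 0.002 0 0 0;0.033 -0.002 0.002 0 0 0;0.038 -0.002 0.002 0 0 0;0.042 -0.002 0.002 0 0 0;0.044 -0.002 0.002 0 0 0;0.044 -0.002 0.002 0 0 0' >/dev/null;python3 st.py; python3 -m pendant '0.002 0 0 0 0 0;0.002 0 0 0 0 0' >/dev/null;python3 st.py
```

```text
tcp panel xyz mm -33.98611865372413 0.7755069173212039 8.777015608212906 F panel -1.0430287967212724 2.930404030290011 4.697369237190529
tcp panel xyz mm -33.84899774765111 0.4255627683748164 8.286505823124507 F panel -1.1219753070641514 3.505990282493927 4.6065813725424105
```

```bash
python3 -m pendant '0.0015 0 0 0 0 0;0.0015 0 0 0 0 0' >/dev/null;python3 st.py;python3 -m pendant '0.001 0 0 0 0 0;0.001 0 0 0 0 0' >/dev/null;python3 st.py
```

```text
tcp panel xyz mm -33.786595666786354 0.40148977348604126 8.022748099123646 F panel -3.7472164394871568 3.050181435253061 13.913997222294194
tcp panel xyz mm -33.7940440843562 0.43155373182040574 7.873276924800516 F panel -4.458316297812042 3.1159504553688904 22.597689528850267
```

Bottomed at 7.9 mm, 22 N. Release and move to the right key.

```bash
python3 -m pendant '-0.02 0 0 0 0 0;-0.048 0 0 0 0 0;-0.048 -0.05 0 0 0 0;-0.048 -0.12 0 0 0 0;-0.048 -0.18 0 0 0 0;-0.048 -0.18 0 0 0 0;-0.048 -0.18 0 0 0 0;-0.048 -0.18 0 0 0 0';python3 st.py
python3 -m pendant '0.015 0 0 0 0 0;0.025 0 0 0 0 0;0.033 0 0 0 0 0;0.038 0 0 0 0 0;0.042 0 0 0 0 0;0.044 0 0 0 0 0;0.044 0 0 0 0 0' >/dev/null;python3 st.py
```

```text
time: 40.0
ee_pos: [0.4813, 0.0733, 0.0832]
eef_rot: [-0.0, 0.5, -0.002, 0.866]
ft_force: [0.1, 0.0, -0.5]
width: 0.0004
tcp panel xyz mm -33.785739539387265 -44.311297256327514 19.667610410186683 F panel -0.19212490829720813 0.03860389790483945 -0.5069802531328716
tcp panel xyz mm -33.70601887371566 -44.46261996450309 8.685498472790007 F panel -1.2204894091525267 3.6834184456751817 4.240709350789826
```

```bash
python3 -m pendant '0.002 0 0 0 0 0;0.003 0 0 0 0 0;0.003 0 0 0 0 0' >/dev/null;python3 st.py;python3 -m pendant '0.0012 0 0 0 0 0;0.0012 0 0 0 0 0' >/dev/null;python3 st.py
```

```text
tcp panel xyz mm -33.68833038504541 -44.610401639894235 7.990512671441883 F panel -1.3821626805992206 3.9519259714486217 8.368565994071314
tcp panel xyz mm -33.63784689384537 -44.62472611351398 7.830635945190517 F panel -3.29784249025784 3.2858112698197854 19.23214354741686
```

```bash
python3 -m pendant '-0.03 0 0 0 0 0;-0.12 0 0 0 0 0;-0.25 0 0 0 0 0;-0.38 0 0 0 0 0;-0.5 -0.1 0 0 0 0;-0.55 -0.25 0 0 0 0;-0.55 -0.4 0 0 0 0;-0.55 -0.55 0 0 0 0'
python3 -m pendant '0 -0.1 0 0 0 0;0 -0.2 0 0 0 0;0 -0.3 0 0 0 0;0 -0.3 0 0 0 0;0 -0.3 0 0 0 0;0 -0.3 0 0 0 0'
python3 - <<'E'
from go import *
for n in("scene","top"):
    im,d=vision.camera(n);np.savez(n+"5.npz",im=im,d=d)
s=np.load("scene5.npz")["im"];t=np.load("top5.npz")["im"]
a=cv2.resize(s[170:270,185:285],(400,400),interpolation=cv2.INTER_CUBIC);b=cv2.resize(t[140:230,150:240],(400,400),interpolation=cv2.INTER_CUBIC)
cv2.imwrite("pics/end.png",np.hstack([a,b]))
for n,im in(("scene",s),("top",t)):
    df=cv2.absdiff(im,np.load(n+"0.npz")["im"]).max(-1)>40
    m=np.zeros_like(df);print(n,cv2.connectedComponentsWithStats(df.astype(np.uint8))[2][1:][lambda q:0] if 0 else [x.tolist() for x in cv2.connectedComponentsWithStats(df.astype(np.uint8))[2][1:] if x[4]>6])
P=cloud("scene",np.load("scene5.npz")["d"]);q=(P-seat);X,Y,Z=q@exs*1e3,q@ey*1e3,q@n0*1e3
for x,y in((53,85),(53,-85),(-53,85),(-53,-85)):
    m=(abs(X-x*.72)<9)&(abs(Y-y)<12)&(Z>-12)&(Z<30);print((x,y),m.sum(),"sheet z mm",np.median(Z[m]).round(2))
for y in(45,0,-45):
    m=(abs(X+34)<6)&(abs(Y-y)<6)&(Z>-12)&(Z<30);print("key",y,m.sum(),np.median(Z[m]).round(2))
E
```

```text
time: 42.0
ee_pos: [0.4182, -0.0628, 0.1923]
eef_rot: [-0.002, 0.5, 0.001, 0.866]
ft_force: [1.3, 0.4, -0.1]
width: 0.0
time: 42.6
ee_pos: [0.4175, -0.1385, 0.1921]
eef_rot: [-0.0, 0.5, -0.002, 0.866]
ft_force: [0.3, 0.0, 0.1]
width: 0.0004
scene [[426, 0, 35, 26, 287], [388, 5, 124, 51, 723], [386, 9, 7, 8, 31], [374, 15, 6, 5, 21], [390, 24, 2, 6, 7], [383, 40, 5, 2, 7], [390, 40, 8, 2, 13], [348, 57, 49, 71, 1427], [332, 92, 7, 9, 36], [438, 93, 58, 9, 321], [498, 101, 14, 18, 112], [294, 112, 54, 57, 1234], [436, 156, 6, 6, 14], [426, 163, 16, 9, 76], [482, 165, 13, 26, 191], [412, 171, 16, 16, 119], [429, 171, 4, 4, 10], [444, 170, 28, 16, 137], [434, 175, 30, 29, 519], [475, 181, 7, 11, 43], [294, 182, 9, 5, 23], [304, 183, 4, 6, 14], [310, 184, 4, 3, 7], [431, 184, 2, 9, 11], [461, 186, 8, 5, 25], [303, 188, 20, 18, 102], [299, 191, 3, 8, 22], [405, 191, 6, 34, 76], [285, 192, 15, 13, 77], [470, 203, 23, 37, 379], [206, 205, 60, 58, 1551], [439, 217, 31, 12, 301]]
top [[162, 183, 65, 31, 1634], [334, 208, 5, 2, 7], [298, 210, 3, 5, 10], [243, 226, 83, 50, 1910], [268, 268, 7, 4, 9], [382, 268, 130, 116, 4971], [272, 275, 5, 8, 22], [278, 293, 6, 2, 8], [275, 295, 4, 7, 14], [280, 300, 30, 14, 89], [251, 304, 29, 80, 1438], [482, 310, 30, 20, 73], [486, 316, 26, 18, 119], [280, 318, 21, 23, 315], [294, 327, 12, 37, 66], [308, 329, 2, 7, 8], [448, 332, 64, 52, 764], [296, 336, 5, 9, 18], [280, 342, 9, 42, 146], [291, 345, 6, 4, 13], [221, 349, 25, 11, 180], [196, 352, 30, 32, 409], [298, 352, 6, 14, 16], [245, 359, 8, 11, 47], [501, 359, 8, 5, 11], [223, 360, 16, 11, 45], [237, 361, 7, 6, 18], [504, 360, 8, 6, 22], [505, 367, 7, 4, 11], [235, 369, 12, 12, 80], [213, 371, 4, 3, 7], [217, 374, 15, 10, 59], [252, 374, 11, 10, 62]]
(53, 85) 47 sheet z mm 4.53
(53, -85) 26 sheet z mm 5.16
(-53, 85) 50 sheet z mm 4.91
(-53, -85) 30 sheet z mm 4.98
key 45 19 13.69
key 0 12 15.12
key -45 15 14.51
```

View pics/end.png

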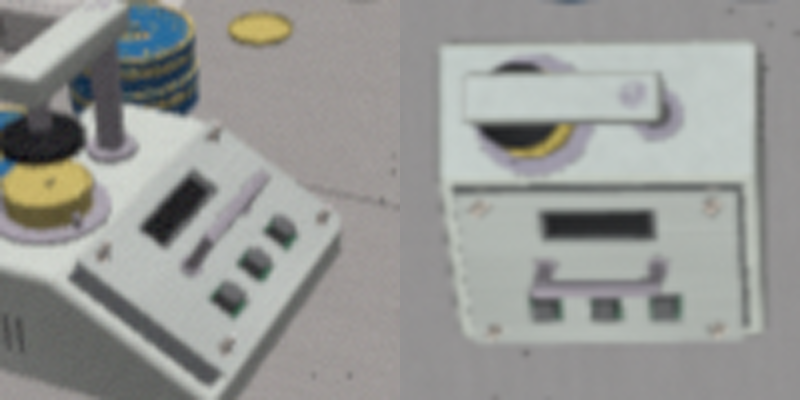

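```bash
python3 -c "
from bench import close_job
print(close_job())"
```

```text
the job is handed in; nothing more can be done
None
```

The cover is on the panel, display slot uppermost, with all four studs through. The three keys were then pressed left to right and released. I handed the job in at about 43 s with the arm clear of everything.

**Cover:** I took it by the handle, set it loosely over the four noses, let go, and pushed beside each stud with shut fingers.
- **Order:** far left, near left, near right, far right. The far right stud gave no snap of its own; it was already down when I reached it, so it went home with the near right one.
- **Pushes:** I ended them at about 20–22 N, except the first, far left, which reached 29 N. That is above the suggested 15–22 N but well under the 65 N limit.

**Keys:** each bottomed about 5 mm down. The end force was 38 N on the left key, harder than needed, then 23 N on the middle and 19 N on the right.

**Last checks:**
- **Touch:** the sheet was firm at about 3–4 mm in my panel frame at all four corners, which agrees with a 4 mm sheet fully home.
- **Camera depth:** it gave 4.5–5.2 mm at the corners, level within its noise of about 1 mm, and the key tops at 13.7–15.1 mm, so all are up.
- **Bystanders:** in the two camera views, the only changes away from the arm were at the cover's old place and the panel. The tin, lids, spoon and jar did not move.

**Disagreements and a slip:** during placing, single-view hole positions disagreed by up to 2–3 mm, so I used the two-view triangulation. The first grasp missed because the fingers had not finished closing. A picture showed the cover had not moved, and the second try held.

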